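Index the stain carousel to the next jar

TASK

The blood smear has been fixed in the teal jar, so index the stain carousel by one notch, whichever way round is needed, to bring the orange jar to the dipping station at the yellow pointer: press the green plunger in with the fingertips, push the turntable round while the pin is out, and let the plunger spring back so that the pin locks in that notch. Use fingertip pressure only, without forcing anything; do not touch the jars, which stay upright in their seats, and leave the other things on the bench alone.

Things in the scene. Friction and masses are not known exactly. Their poses are not given: they have to be found in the camera images.
- carousel_axis (a point): the vertical axis of the stain carousel, at the turntable's top face, 34 mm above the bench; frame of the fixed base (never moves in a run): z up, -x towards the yellow pointer. Turntable: round steel plate, radius 107 mm, with four jar seats (black rings 9 mm high, one empty) 68 mm from the axis, 90 degrees apart, at -x, +y, -y and +x of this frame at the start
- index_plate (a point): centre of the top of the fixed steel index plate on the carousel's pillar, 170 mm above the bench: radius 37 mm, four notches 90 degrees apart. The index arm lies over it, turns with the turntable (top about 200 mm above the bench), and carries the spring-loaded index pin and, at its outer end, the plunger in its guard
- dipping_place (a point): the dipping station: point of the fixed base 68 mm from the axis towards the yellow pointer (an upright blade 26 mm wide and 48 mm high at the rim), at the height of the turntable's top face; the jar in use stands centred here
- turntable (a joint): angle of the turntable, rad, 0 at the start, positive counter-clockwise seen from above. The pin holds it (play about 0.04) at 0 and each +-1.571; with the pin drawn it turns with little friction (0.03 N m) and stays where left. +1.571 brings the jar on the +y side of the base frame to the pointer, -1.571 the one on the -y side
- plunger_top (a point): centre of the top face of the green index plunger, a flat round button 45 mm across facing up, 196 mm above the bench when out; moves with it. It lies 80 mm from the axis on the index arm, at the start 135 degrees counter-clockwise from the base frame's +x, between the pointer's seat and the +y seat
- guard_rim (a point): centre of the rim of the black round guard about the plunger, 206.5 mm above the bench, 10.5 mm over the unpressed face: bore 48 mm, outside 56 mm. It is part of the turntable, so closed fingertips that reach into it can push the turntable round by its wall while they press the plunger, whichever way they are turned
- plunger (a joint): how far the plunger is pressed down, m: 0 out, 0.014 at the stop; spring 3.6 N at 0, 7.8 N at the stop. It lifts the pin equally through a rocker; the pin is out from 0.008 on, so press 0.009 to 0.013. Let go between notches, the pin rides on the plate and the plunger stays at 0.008; within 0.1 rad of a notch it drops in, centres the turntable and the plunger returns to 0
- jar_teal: teal staining jar (fixative): clear glass jar with teal dye and a black lid, foot 67 mm across, lid 56 mm across, 114 mm high, 0.16 kg, standing loose in a seat of the turntable; origin at the centre of its underside, z up its axis. It stands at the dipping station at the start
- jar_orange: orange staining jar (first stain): clear glass jar with orange dye and a black lid, foot 67 mm across, lid 56 mm across, 114 mm high, 0.16 kg, standing loose in a seat of the turntable; origin at the centre of its underside, z up its axis. At the start in the seat to the left or to the right of the dipping station
- jar_violet: dark violet staining jar (second stain): clear glass jar with dark violet dye and a black lid, foot 67 mm across, lid 56 mm across, 114 mm high, 0.16 kg, standing loose in a seat of the turntable; origin at the centre of its underside, z up its axis. At the start in the seat to the left or to the right of the dipping station
- forceps: steel spring forceps, 134 mm long, lying flat; a bystander, origin at the centre of its underside
- slide_stack: small stack of glass slides, 34 x 82 x 5; a bystander, origin at the centre of its underside
- tube_violet: capped blood tube with violet cap, 80 mm long, lying; a bystander, origin at the centre of its underside
- tube_green: capped blood tube with green cap, 80 mm long, lying; a bystander, origin at the centre of its underside
- tube_red: capped blood tube with red cap, 80 mm long, lying; a bystander, origin at the centre of its underside
- marker_violet: violet marker pen, 138 mm long, lying; a bystander, origin at the centre of its underside
- buffer_bottle: small blue dropper bottle, 25 x 25 x 75, standing; a bystander, origin at the centre of its underside

How it is judged (in metres and radians):
On the way, in this order (a step that is already met when the one before it is completed fails the run):
1. the plunger is pressed in, drawing the pin, while the turntable still stands at its first notch (value of joint plunger above 0.0082 m and value of joint turntable between -0.35 and 0.35 rad), for 0.1 s.
2. the turntable is turned more than half-way to the next notch ((value of joint turntable above 0.8 rad or value of joint turntable below -0.8 rad)), for 0.05 s.
At the end, for the whole second after the job is handed in: The orange jar stands within 8 mm of the dipping station, the turntable is still and within 0.07 rad of the neighbouring notch with the pin locked in it (plunger out to within 2 mm), and all jars stand upright (0.08 rad) and fully down (5 mm) in their seats (horizontal distance between jar_orange and dipping_place below 0.008 m and value of joint plunger below 0.002 m and (value of joint turntable between 1.5008 and 1.6408 rad or value of joint turntable between -1.6408 and -1.5008 rad) and velocity of joint turntable between -0.05 and 0.05 rad/s and height (world z) of each of jar_teal, jar_orange, jar_violet below 0.039 m and angle between each of jar_teal, jar_orange, jar_violet's own z axis and vertical below 0.08 rad and linear speed of each of jar_teal, jar_orange, jar_violet below 0.02 m/s); the robot touches nothing.
It fails at once if a jar is lifted out of its seat or tipped (height (world z) of any of jar_teal, jar_orange, jar_violet above 0.046 m or angle between any of jar_teal, jar_orange, jar_violet's own z axis and vertical above 0.2 rad).
It fails at once if the fingers push on or take hold of a jar (contact force between the fingers and jar_teal above 2 N or contact force between the fingers and jar_orange above 2 N or contact force between the fingers and jar_violet above 2 N).
It fails at once if the turntable is turned past the next notch (value of joint turntable above 2 rad or value of joint turntable below -2 rad).
It fails at once if something is forced: the fingers push or squeeze with more than 40 N (contact force between the fingers and anything else above 40 N).
It fails at once if another thing on the bench is moved by more than 25 mm or lifted (distance of any of forceps, slide_stack, tube_violet, tube_green, tube_red, marker_violet, buffer_bottle from where it was at the start of the episode above 0.025 m).
It also fails if it takes over 48 s, if anything falls off the work surface, if the arm or the gripper's body presses on something with over 40 N, if the wrist force passes 120 N, or if a joint passes its speed limit or range.

ROBOT

A 6-joint arm with a two-finger parallel gripper is mounted at the origin on a cart in front of the work surface, level with it; the furniture and walls round the work are solid. World frame = base frame: x ahead of the robot, y to its left, z up, the work surface at z = 0. Lengths are in m, angles in degrees, forces in N, time in s.
With the tool pointing down it reaches from about 0.35 to 0.95 m from the base axis. Payload 17.4 kg.
Tool frame: the origin (TCP) lies midway between the tips of the shut fingers; the grasp point (between the pads) lies 19 mm behind it (env.pinch_z is the distance from the TCP to the grasp point, in m); z points along the fingers, y is the line along which they close (so a half turn about z gives the same grasp; the last joint's range is limited). The gripper opens to 93 mm and grips with 3 to 60 N. Pads are 15 mm wide; open, the fingers measure 128 mm over their backs; the gripper's body (75 mm by 188 mm) begins 65 mm behind the grasp point.
Start: joints at [71.86, 6.646, 82.598, -0, 90.757, -2.166], TCP at [0.186, 0.649, 0.219] pointing down, gripper open.
Joint ranges: [-162.19, 162.19], [-47.58, 125.68], [4.15, 143.07], [-65.23, 245.23], [0.69, 171.88], [-170.13, 170.13]. Speed limits (degrees/s): [108.29, 108.29, 127.2, 180, 180, 180].

INTERFACE

Orientations are given as [roll, pitch, yaw] about the fixed x, y, z axes, in that order (R = Rz(yaw) Ry(pitch) Rx(roll)).
In Python, from bench import env, snapshot, order gives the robot as it stands. The module is installed in compiled form; this text tells all that it offers.
- The arm moves only by the shell command python3 -m creep 'ROWS' [OPENING] [FORCE]. ROWS is JSON, a list of rows, each a list of 2 entries, a list of its own where there are three numbers: the shift along the tool's x, y, z in cm, then the turn about the tool's z in degrees. In form: [[[dx, dy, dz], turn], ...]. A call has 1 to 10 rows; each row shifts and turns the commanded pose from where the row before left it, along the tool's axes as they then stand; what a row does not reach is not made up. A row lasts 1/12 s, in which the tool goes at most 41.7 mm and 7.16 degrees, less where a joint would pass 70% of its speed; a pose out of reach is approached as far as the arm can. A call with a gripper value outside its range is refused whole. OPENING is the closure in counts, from 0 (fully open) to 255 (shut), set as the call begins (- or left out, the last holds). The fingers move at their own pace and stop on an object; FORCE is the grip in N (left out, the last holds). Time passes only in rows, so rows that do not move let the fingers close. It gives the time, the measured TCP pose, the force, the opening and the grip force at its end, in the units of the state.
- env.observe(): the state, without advancing time (a new reading comes with each control period).
- snapshot(name): name is "scene" or "side" or "wrist"; returns a dict with "img" (480x640x3 uint8, red, green, blue), "camera_matrix" (3x3 intrinsics, pixels), "R" (3x3) and "t" (3): a world point X has camera coordinates R X + t. Camera axes: x right, y down, z forward; pixel columns grow to the right and rows downward; lengths in m; the calibration is good to about 2 mm. A picture is of the moment at which its call begins. There is no depth.
- order.hand_in(): hands the job in; it is judged then, once.
The state is a dict: "time": time; "joints": joint angles; "dq": joint speeds; "joint_torque": joint torques, N m; "position": TCP position; "tcp_rot": TCP orientation; "force": force on the tool from outside, world axes, zero at the start; "torque": the same for the moment, N m; "opening": finger opening in m; "grasp_force": force on a finger pad.
Only numpy, scipy, OpenCV 4.12 (cv2) and the standard library are available. Lean on these libraries where they do the work, as an engineer would, in place of code of your own. Each camera call takes 0.05 s, during which the arm holds its last target. There are 200 camera calls.

## Working session

There is one attempt and no reset: what is moved stays moved. The work goes in short steps, Python scripts to look and compute and a shell command to move; the robot and the scene stay as the last step left them, time stands still between calls to the robot, and variables do not carry over. Pictures are saved under pics/ and viewed, at most 10 in all, crops included, and the job is handed in when it is done.

```bash
mkdir -p pics
cat > h.py <<'E'
import numpy as np,cv2
from bench import env,snapshot,order
def snap(n,f):
    s=snapshot(n); cv2.imwrite(f'pics/{f}.png',s['img'][:,:,::-1]); np.savez(f'pics/{f}.npz',**s); return s
def ray(s,u,v,z):
    K,R,t=[np.array(s[k]) for k in('camera_matrix','R','t')]
    d=R.T@np.linalg.solve(K,[u,v,1]); c=-R.T@t
    return c+d*(z-c[2])/d[2]
def blob(s,lo,hi):
    m=cv2.inRange(cv2.cvtColor(s['img'],cv2.COLOR_RGB2HSV),lo,hi)
    n,l,st,c=cv2.connectedComponentsWithStats(m)
    return [(st[i,4],c[i].round(1),st[i,:4]) for i in np.argsort(-st[1:,4])[:4]+1]
E
python3 - <<'E'
from h import *
for n in('scene','side'):
    s=snap(n,n+'0')
    print(n,-np.array(s['R']).T@s['t'])
    for nm,lo,hi in(('green',(45,100,50),(75,255,255)),('yellow',(22,120,100),(33,255,255)),('orange',(5,150,100),(18,255,255)),('teal',(80,100,50),(98,255,255))):
        print(nm,*blob(s,lo,hi),sep='\n ')
a=cv2.imread('pics/scene0.png');b=cv2.imread('pics/side0.png')
cv2.imwrite('pics/both.png',cv2.resize(np.vstack([a,b]),(400*1,600))) 
print(env.observe())
E
```

```text
scene [-0.01534609  0.08234594  1.08222689]
green
 (np.int32(383), array([264.4, 243.5]), array([253, 234,  24,  20], dtype=int32))
 (np.int32(34), array([240.3, 314.3]), array([237, 311,   7,   7], dtype=int32))
yellow
 (np.int32(32), array([294.6, 307.8]), array([289, 304,  13,   7], dtype=int32))
orange
teal
 (np.int32(20453), array([300.6, 440.5]), array([150, 387, 278,  93], dtype=int32))
 (np.int32(11508), array([ 72.6, 440.4]), array([  0, 397, 167,  83], dtype=int32))
 (np.int32(1647), array([219.9,  71.8]), array([172,  50,  91,  46], dtype=int32))
 (np.int32(272), array([296.8, 285.7]), array([286, 278,  22,  16], dtype=int32))
side [0.31905891 0.73943095 0.57997884]
green
 (np.int32(228), array([327.4, 255.2]), array([314, 250,  27,  11], dtype=int32))
 (np.int32(51), array([348.2, 380.5]), array([345, 377,   8,   9], dtype=int32))
yellow
 (np.int32(44), array([372.4, 328.5]), array([368, 321,   8,  21], dtype=int32))
orange
 (np.int32(768), array([295.3, 313. ]), array([283, 296,  25,  36], dtype=int32))
 (np.int32(2), array([418.5, 235. ]), array([418, 235,   2,   1], dt
[... 473 characters left out ...]
2, 284,  28,  39], dtype=int32))
{'time': 0.1, 'joints': array([ 7.18611645e+01,  6.66849664e+00,  8.26328079e+01, -1.53204027e-03,
        9.07556638e+01, -2.16805010e+00]), 'dq': array([-0.1048218 , -0.02846109, -0.0606399 ,  0.01883659,  0.06941568,
       -0.00187641]), 'joint_torque': array([ 1.54340087e-03, -7.22898459e+01, -6.23858571e+01,  7.79998605e-02,
        2.28828978e-02, -1.09934206e-04]), 'position': array([0.18570723, 0.64875372, 0.21800325]), 'tcp_rot': array([-1.79943014e+02, -6.24315440e-04,  1.64029195e+02]), 'force': array([ 0.79466198, -0.14371186,  0.07413493]), 'torque': array([0.05484064, 0.0322285 , 0.00487659]), 'grasp_force': 0.0, 'opening': 0.09283275042592962}
```

View pics/scene0.png

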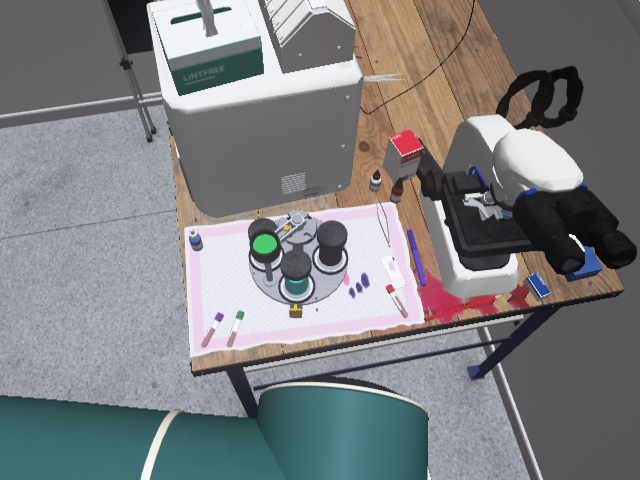

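View pics/side0.png

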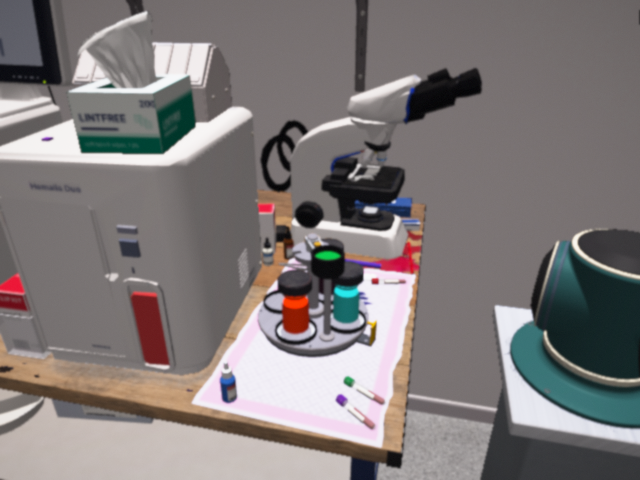

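The orange jar (side view 295,313) stands beside the plunger (scene 264,243; side 327,255), which is the base frame's +y seat. Teal is at the pointer (scene 295,308) and violet is on the right (scene 331,245). So the turntable must turn by +1.571, counter-clockwise.

```bash
python3 - <<'E'
from h import *
S=dict(np.load('pics/scene0.npz'));D=dict(np.load('pics/side0.npz'))
def tri(a,b):
    P=[np.array(s['camera_matrix'])@np.c_[s['R'],s['t']] for s in(S,D)]
    X=cv2.triangulatePoints(P[0],P[1],np.array(a,float),np.array(b,float));return (X[:3]/X[3]).ravel()
for n,s in(('scene',S),('side',D)):
    b=blob(s,(45,100,50),(75,255,255))[0]; x,y,w,h=b[2]
    print(n,'plunger z.196',ray(s,x+w/2-.5,y+h/2-.5,.196), ray(s,*b[1],.196))
print('tri',tri((264.4,243.7),(327.4,255.2)))
print('pointer',ray(S,294.6,307.8,.045),tri((294.6,307.8),(372.4,328.5)))
# turntable plate ellipse from the scene image
print([ray(S,u,v,.034) for u,v in((249,262),(348,266),(297,304))])
print('machine',ray(S,213,214,0),ray(S,348,190,0))
E
python3 - <<'E'
import cv2
a=cv2.imread('pics/scene0.png')[200:330,220:370];b=cv2.imread('pics/side0.png')[220:370,240:400]
import numpy as np
cv2.imwrite('pics/c.png',np.vstack([cv2.resize(a,(330,286),interpolation=2),cv2.resize(b,(330,309),interpolation=2)])[:600]) if 0 else cv2.imwrite('pics/c.png',np.hstack([cv2.resize(a,(400,347),interpolation=2),cv2.resize(b,(400,347),interpolation=2)]))
E
```

```text
scene plunger z.196 [0.46082186 0.06717296 0.196     ] [0.46085704 0.0673533  0.196     ]
side plunger z.196 [0.46206694 0.06182818 0.196     ] [0.46128633 0.06234122 0.196     ]
tri [0.45966017 0.06741422 0.19853809]
pointer [0.3847843  0.02783836 0.045     ] [0.38601279 0.0278311  0.03553211]
[array([0.51002018, 0.10387227, 0.034     ]), array([ 0.46040909, -0.10131058,  0.034     ]), array([0.39625394, 0.02091801, 0.034     ])]
machine [0.6651779  0.16857616 0.        ] [ 0.66985999 -0.1524312   0.        ]
```

View pics/c.png

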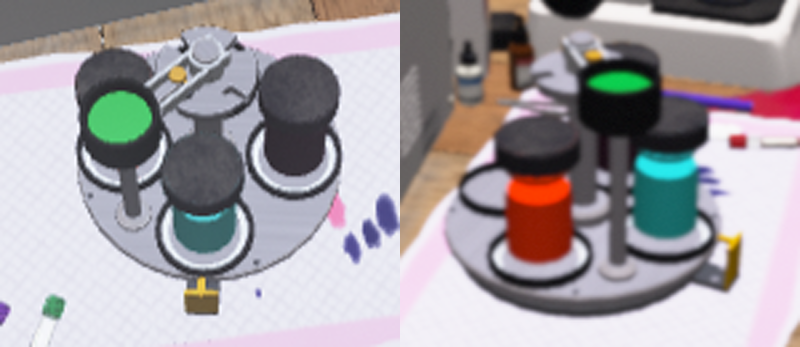

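The crop shows seat rings centred at scene pixels of about teal (296.1,288.9), violet (330.6,258.1) and orange (265.7,257). I'll take the axis from these.

Run:
```python
from h import *
S=dict(np.load('pics/scene0.npz'))
t,v,o=[ray(S,*p,.040)[:2] for p in((296.1,288.9),(330.6,258.1),(265.7,257))]
print(t,v,o,np.linalg.norm(v-o),'mid',(v+o)/2)
ptr=np.array([.385,.0278])
for a in((v+o)/2,):
    d=t-a; e=o-v; y1=np.degrees(np.arctan2(-d[1],-d[0])); y2=np.degrees(np.arctan2(-e[0],e[1])); d=ptr-a; print('yaw',y1,y2,np.degrees(np.arctan2(-d[1],-d[0])),np.linalg.norm(d))
p=np.array([.460,.067]); d=p-a; print('plunger rel',np.linalg.norm(d),np.degrees(np.arctan2(d[1],d[0])))
y=np.radians(164.03);R=np.array([[np.cos(y),np.sin(y)],[np.sin(y),-np.cos(y)]])
print('to plunger tool cm',100*R.T@(p-env.observe()['position'][:2]))
```

```text
[0.42707163 0.01695934] [ 0.48292219 -0.06814405] [0.51194623 0.06708589] 0.138309549074853 mid [ 0.49743421 -0.00052908]
yaw -13.957869366494869 -12.113466127227653 -14.141962532671705 0.11594821356682744
plunger rel 0.07721072760898044 119.00144781365263
to plunger tool cm [-42.37669123 -48.38341881]
```

```bash
python3 -m creep '[[[0,0,-3],0],[[0,0,-3],0],[[-2.6,-3,0],0],[[-2.6,-3,0],0],[[-2.6,-3,0],0],[[-2.6,-3,0],0],[[-2.6,-3,0],0],[[-2.6,-3,0],0],[[-2.6,-3,0],0],[[-2.6,-3,0],0]]' 255 10
python3 -m creep '[[[-2.6,-3,0],0],[[-2.6,-3,0],0],[[-2.6,-3,0],0],[[-2.6,-3,0],0],[[-2.6,-3,0],0],[[-2.6,-3,0],0],[[0,0,0],0],[[0,0,0],0]]'
python3 - <<'E'
from h import *
s=snap('wrist','w1')
print(env.observe()['position'],blob(s,(45,100,50),(75,255,255))[:2])
for b in blob(s,(45,100,50),(75,255,255))[:1]: print(ray(s,*b[1],.196), -s['R'].T@s['t'])
E
```

```text
time: 0.93
position: [0.3199, 0.3592, 0.2784]
tcp_rot: [-180.0, -0.0, 164.1]
force: [0.9, -0.8, -0.5]
opening: 0.0309
grasp_force: 0.0
time: 1.6
position: [0.4206, 0.1433, 0.2784]
tcp_rot: [-180.0, -0.0, 163.8]
force: [0.2, 0.8, 0.9]
opening: 0.0007
grasp_force: 0.0
[0.42019837 0.14454701 0.27844153] [(np.int32(1095), array([239.4, 306.6]), array([214, 293,  55,  25], dtype=int32)), (np.int32(117), array([311.5, 193. ]), array([306, 187,  12,  13], dtype=int32))]
[0.45384442 0.0672739  0.196     ] [0.34519789 0.16519833 0.44435681]
```

View pics/w1.png

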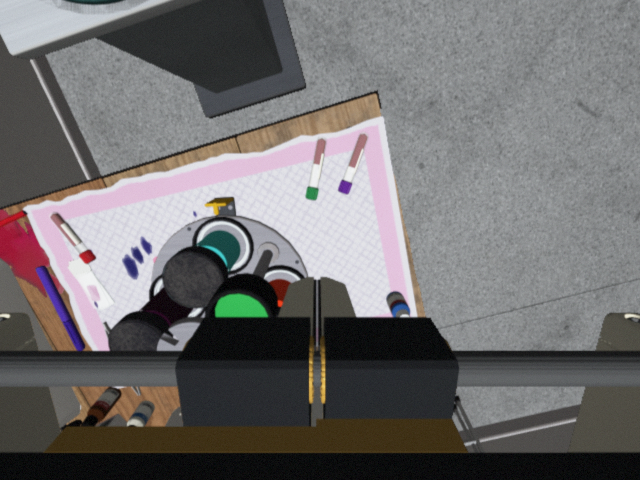

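Run:
```python
from h import *
s=dict(np.load('pics/w1.npz'));S=dict(np.load('pics/scene0.npz'));D=dict(np.load('pics/side0.npz'))
print(s['camera_matrix'][0,0])
for v in(306,312,318): print(ray(s,241.5,v,.196))
def proj(s,X): p=s['camera_matrix']@(s['R']@np.array(X)+s['t']);return (p[:2]/p[2]).round(1)
for x,y in((.456,.067),(.460,.067)):
  for n,c in(('w',s),('S',S),('D',D)): print(n,x,proj(c,(x,y,.196)),'rim',proj(c,(x,y,.2065)))
for n,c,(x0,y0,x1,y1) in(('w',s,(195,265,290,318)),('S',S,(240,225,290,275)),('D',D,(300,235,355,280))):
  m=(c['img'].max(2)<45).astype(np.uint8)[y0:y1,x0:x1]
  g=cv2.inRange(cv2.cvtColor(c['img'],cv2.COLOR_RGB2HSV),(45,100,50),(75,255,255))[y0:y1,x0:x1]
  print(n)
  for r in range(0,y1-y0,3):
    q=np.flatnonzero(m[r]);w=np.flatnonzero(g[r]); print(y0+r,(q[[0,-1]]+x0) if len(q) else '',(w[[0,-1]]+x0) if len(w) else '')
```

```text
335.0863537840489
[0.45381191 0.06911892 0.196     ]
[0.45899454 0.06724228 0.196     ]
[0.46423648 0.06534416 0.196     ]
w 0.456 [240.  308.9] rim [237.1 315.4]
S 0.456 [265.  245.8] rim [264.6 243.1]
D 0.456 [330.  256.9] rim [330.  251.2]
w 0.46 [241.6 313.1] rim [238.8 319.7]
S 0.46 [264.7 243.9] rim [264.3 241.2]
D 0.46 [327.6 256.6] rim [327.6 251. ]
w
265 [214 245] 
268 [218 289] 
271 [219 237] 
274 [220 254] 
277 [222 262] 
280 [222 264] 
283 [222 268] 
286 [219 271] 
289 [217 273] 
292 [214 274] 
295 [213 276] [225 249]
298 [211 276] [219 255]
301 [209 276] [217 259]
304 [208 276] [216 262]
307 [204 278] [215 264]
310 [203 279] [215 266]
313 [201 278] [215 267]
316 [198 277] [215 268]
S
225  
228  
231  
234  [261 268]
237  [256 273]
240  [254 276]
243  [253 276]
246  [253 276]
249  [254 274]
252  [258 270]
255  
258  
261  
264  
267  
270  
273  
D
235  
238  
241  
244  
247 [318 338] 
250 [313 342] [324 331]
253 [312 342] [316 338]
256 [312 343] [314 340]
259 [312 343] [319 337]
262 [311 344] 
265 [311 343] 
268 [311 343] 
271 [312 343] 
274 [314 341] 
277 [318 354]
```

```bash
python3 -m creep '[[[-2,-2.1,0],0],[[-2,-2.1,0],0],[[-2,-2.15,0],0],[[0,0,2.5],0],[[0,0,2.5],0],[[0,0,1.5],0],[[0,0,0],0],[[0,0,0],0]]'
python3 - <<'E'
from h import *
a=snap('scene','s2')['img'][190:290,210:350];b=snap('side','d2')['img'][190:290,260:400]
cv2.imwrite('pics/c2.png',cv2.resize(np.vstack([a,b]),None,fx=3,fy=3,interpolation=2)[:,:,::-1])
E
```

```text
time: 2.32
position: [0.46, 0.0685, 0.2138]
tcp_rot: [-180.0, -0.0, 164.1]
force: [0.1, -0.2, 0.3]
opening: 0.0005
grasp_force: 0.0
```

View pics/c2.png

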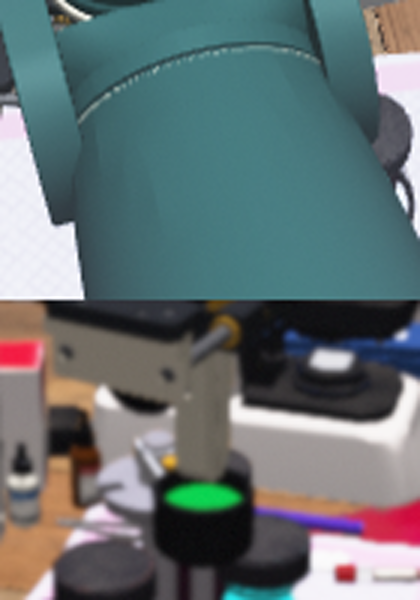

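The side view shows the fingertips (about 203,475) centred over the green button (204,497) and about 7 mm above the rim. Descending.

```bash
python3 -m creep '[[[0,-0.1,0],0],[[0,0,0.5],0],[[0,0,0.5],0],[[0,0,0.5],0],[[0,0,0.25],0],[[0,0,0],0]]'
```

```text
time: 2.92
position: [0.46, 0.0664, 0.1956]
tcp_rot: [-180.0, -0.0, 164.0]
force: [-0.6, -0.0, 5.3]
opening: 0.0008
grasp_force: 1.8
```

```bash
python3 -m creep '[[[0,0,0.4],0],[[0,0,0.4],0],[[0,0,0.25],0],[[0,0,0],0],[[0,0,0],0],[[0,0,0],0]]'
python3 - <<'E'
import numpy as np
A=np.array([.5005,-.0005]);p0=np.array([.460,.0667]);r=p0-A
y=np.radians(164);T=np.array([[np.cos(y),np.sin(y)],[np.sin(y),-np.cos(y)]]).T
q=p0
for k in range(10,101,10):
    c,s=np.cos(np.radians(k)),np.sin(np.radians(k));n=A+np.array([[c,-s],[s,c]])@r
    print(k,n.round(4),(100*T@(n-q)).round(2));q=n
E
```

```text
time: 3.42
position: [0.4602, 0.0666, 0.186]
tcp_rot: [180.0, 0.0, 164.0]
force: [-1.4, 1.2, 6.1]
opening: 0.0007
grasp_force: 3.3
10 [0.4489 0.0586] [ 0.84 -1.08]
20 [0.4395 0.0488] [ 0.64 -1.21]
30 [0.4318 0.0374] [ 0.42 -1.3 ]
40 [0.4263 0.0249] [ 0.19 -1.35]
50 [0.423  0.0117] [-0.05 -1.37]
60 [ 0.4221 -0.002 ] [-0.29 -1.34]
70 [ 0.4235 -0.0156] [-0.51 -1.27]
80 [ 0.4273 -0.0287] [-0.73 -1.16]
90 [ 0.4333 -0.041 ] [-0.92 -1.02]
100 [ 0.4414 -0.0521] [-1.08 -0.84]
```

```bash
python3 -m creep '[[[0,0,0.1],0],[[0.4,-0.5,0],0],[[0.4,-0.55,0],0],[[0.35,-0.6,0],0],[[0.3,-0.6,0],0],[[0.25,-0.65,0],0],[[0.2,-0.65,0],0],[[0,0,0],0],[[0,0,0],0]]'
```

```text
time: 4.17
position: [0.4321, 0.0372, 0.1852]
tcp_rot: [180.0, 0.1, 164.0]
force: [-1.0, -0.7, 6.8]
opening: 0.0007
grasp_force: 3.4
```

```bash
python3 -m creep '[[[0.1,-0.68,0],0],[[0.1,-0.68,0],0],[[0,-0.68,0],0],[[0,-0.68,0],0],[[-0.15,-0.67,0],0],[[-0.15,-0.67,0],0],[[-0.25,-0.64,0],0],[[-0.25,-0.64,0],0],[[0,0,0],0],[[0,0,0],0]]'
python3 - <<'E'
from h import *
s=snap('side','d3')['img'][170:370,230:410]
w=snap('wrist','w3')['img'][150:350,100:320]
cv2.imwrite('pics/c3.png',cv2.resize(np.hstack([s,w]),None,fx=2,fy=2,interpolation=2)[:,:,::-1])
E
```

```text
time: 5.0
position: [0.4234, -0.0159, 0.1851]
tcp_rot: [-180.0, 0.1, 164.0]
force: [-1.0, -1.2, 6.7]
opening: 0.0004
grasp_force: 3.4
```

View pics/c3.png

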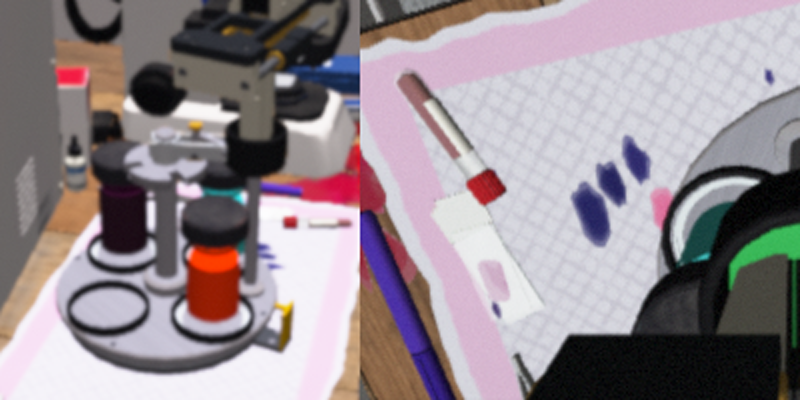

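The turntable has turned most of the way, with orange (side crop 213,280) nearing the yellow pointer (288,320). It lags the fingers slightly because of the bore play.

```bash
python3 -m creep '[[[-0.35,-0.6,0],0],[[-0.38,-0.56,0],0],[[-0.23,-0.26,0],0],[[0,0,0],0],[[0,0,0],0],[[0,0,0],0]]'
python3 - <<'E'
from h import *
s=snap('side','d4');x=blob(s,(5,150,100),(18,255,255))[0];print(x)
K=s['camera_matrix'];R=s['R']
def proj(X): p=K@(R@np.array(X)+s['t']);return (p[:2]/p[2]).round(1)
A=np.array([.5005,-.0005])
for a in(75,80,85,90,95):
    t=np.radians(77+a); print(a,proj((*(A+.068*np.array([np.cos(t),np.sin(t)])),.08)))
t=np.radians(77);o=dict(np.load('pics/side0.npz'));print(proj((*(A+.068*np.array([np.cos(t),np.sin(t)])),.08)),blob(o,(5,150,100),(18,255,255))[0])
E
```

```text
time: 5.6
position: [0.4287, -0.032, 0.1851]
tcp_rot: [-180.0, 0.1, 164.0]
force: [-1.4, -1.3, 7.7]
opening: 0.0005
grasp_force: 3.4
(np.int32(755), array([341.6, 306.8]), array([330, 290,  24,  36], dtype=int32))
75 [341.8 304.8]
80 [343.8 303.3]
85 [345.4 301.7]
90 [346.9 300.1]
95 [348.  298.4]
[296.3 310.2] (np.int32(768), array([295.3, 313. ]), array([283, 296,  25,  36], dtype=int32))
```

```bash
python3 -m creep '[[[-0.32,-0.34,0],0],[[-0.33,-0.33,0],0],[[-0.33,-0.31,0],0],[[-0.1,-0.09,0],0],[[0,0,0],0],[[0,0,0],0]]'
python3 - <<'E'
from h import *
s=snap('side','d5');print(blob(s,(5,150,100),(18,255,255))[0])
E
```

```text
time: 6.15
position: [0.4363, -0.0451, 0.1852]
tcp_rot: [180.0, 0.1, 164.0]
force: [0.8, 0.6, 7.6]
opening: 0.0008
grasp_force: 4.2
(np.int32(734), array([345.1, 303.4]), array([333, 286,  24,  36], dtype=int32))
```

The table is at about 88°, within the capture range. Releasing the plunger.

```bash
python3 -m creep '[[[0,0,-0.3],0],[[0,0,-0.3],0],[[0,0,-0.4],0],[[0,0,-0.3],0],[[0,0,0],0],[[0,0,0],0]]'
python3 - <<'E'
from h import *
s=snap('side','d6');print(blob(s,(5,150,100),(18,255,255))[0])
E
```

```text
time: 6.7
position: [0.4357, -0.045, 0.1973]
tcp_rot: [-180.0, -0.0, 164.0]
force: [0.3, -0.7, -1.2]
opening: 0.0004
grasp_force: 0.0
(np.int32(731), array([344.9, 303.6]), array([334, 286,  23,  36], dtype=int32))
```

```bash
python3 -m creep '[[[0,0,-1],0],[[0,0,-2],0],[[0,0,-3],0],[[0,0,-3],0],[[0,0,0],0],[[0,0,0],0]]'
python3 - <<'E'
from h import *
s=snap('side','d7');print(env.observe()['position'],blob(s,(5,150,100),(18,255,255))[0],blob(s,(45,100,50),(75,255,255))[:2])
w=snap('wrist','w7')
cv2.imwrite('pics/c7.png',np.hstack([cv2.resize(s['img'][200:360,240:400],(400,400),interpolation=2),cv2.resize(w['img'][150:350,150:350],(400,400))])[:,:,::-1])
E
```

```text
time: 7.25
position: [0.4362, -0.0451, 0.2894]
tcp_rot: [180.0, 0.1, 164.0]
force: [-0.5, 1.0, -0.3]
opening: 0.0003
grasp_force: 0.0
[ 0.43589849 -0.04499261  0.28781369] (np.int32(731), array([345. , 303.6]), array([333, 286,  24,  36], dtype=int32)) [(np.int32(156), array([355. , 228.6]), array([344, 225,  23,   8], dtype=int32)), (np.int32(51), array([348.2, 380.5]), array([345, 377,   8,   9], dtype=int32))]
```

View pics/c7.png

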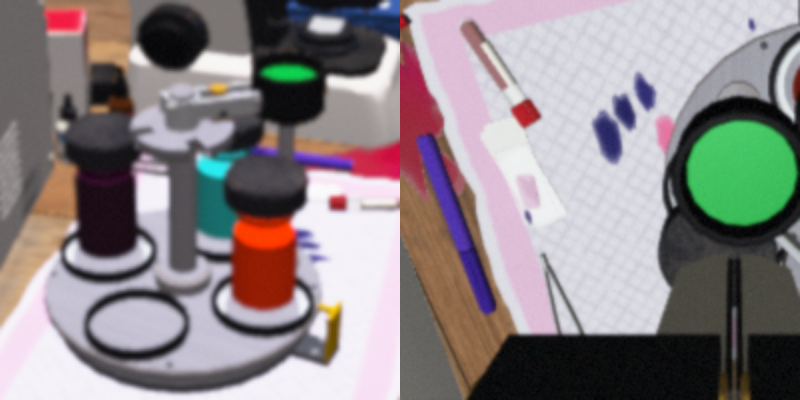

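The plunger is back out: its face shows wide inside the guard, at side crop (287,72) and wrist crop (743,172). Orange stands at the pointer, all jars are upright, and the gripper is 8 cm clear. Handing in.

```bash
python3 -c "
from bench import order
print(order.hand_in())"
```

```text
the job is handed in; nothing more can be done
None
```

I turned the carousel one notch counter-clockwise. In the last pictures the orange jar stands at the yellow pointer with the plunger sprung back out, and I handed the job in; no verdict came back.

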